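# Close the dried sample tubs with their own lids

## Robot

A 6-joint arm with a two-finger parallel gripper is mounted at the origin on the work surface. World frame = base frame: x ahead of the robot, y to its left, z up, the work surface at z = 0. Lengths are in m, angles in degrees, forces in N, time in s.
With the tool pointing down it reaches from about 0.4 to 0.825 m from the base axis. Payload 7 kg.
Tool frame: the origin (TCP) lies at the very end of the fingers, on their centre line; the grasp point (between the pads) lies 19 mm behind it; y points along the fingers, x is the direction in which the jaws open and shut, and the axes are right-handed (so a half turn about y gives the same grasp; the last joint's range is limited). The gripper opens to 88 mm and grips with 3 to 60 N. Pads are 19 mm wide; open, the fingers measure 130 mm over their backs; the gripper's body (78 mm by 193 mm) begins 47 mm behind the grasp point.
Start: joints at [86.923, 20.546, 0.682, 0, -70.136, -16.507], TCP at [0.226, 0.636, 0.196] pointing down, gripper open.
Joint ranges: [-176.03, 176.03], [-82.01, 121.73], [-58.28, 71.71], [-173.87, 95.51], [-174.79, -0.11], [-173.66, 173.66]. Speed limits (degrees/s): [136.94, 136.94, 172.46, 180, 180, 180].

## Interface

Orientations are given as [roll, pitch, yaw] about the fixed x, y, z axes, in that order (R = Rz(yaw) Ry(pitch) Rx(roll)).
In Python, from plant import ctrl gives the robot as it stands.
- The arm moves only by the shell command python3 -m crank 'ROWS'. ROWS is JSON, a list that holds one entry, the list of rows, each a list of 5 numbers: the closure, from -1 (fully open) to 1 (shut), then the shift along the tool's x, y, z in mm, then the turn about the tool's y in rad. In form: [[[claw, x, y, z, turn], ...]]. A call has 1 to 12 rows; each row is the pose to reach, as a shift and turn from the pose commanded when the call began, along the tool's axes at that moment; what a row does not reach only later rows make up. A row lasts 1/8 s, in which the tool goes at most 62.5 mm and 10.7 degrees, less where a joint would pass 70% of its speed; a pose out of reach is approached as far as the arm can. A call with a gripper value outside its range is refused whole. The fingers move at their own pace and stop on an object; the grip force is fixed at half the most. Time passes only in rows, so rows that repeat a pose let the fingers close. It gives the time, the measured TCP pose, the force and the opening at its end, in the units of the state.
- ctrl.get_obs(): the state, without advancing time (a new reading comes with each control period).
- ctrl.snapshot(name): name is "side" or "top" or "wrist"; returns the picture (480x640x3 uint8, red, green, blue); there is no depth.
- ctrl.camera_model(name): a dict with "fx", "fy", "cx", "cy" (pixels), "origin" and "orientation" of the camera in the world; the wrist camera has in their place "hand_eye" (4x4, takes a point from camera to tool coordinates, whose origin is the TCP and whose axes are the tool frame's). Camera axes: x right, y down, z forward; pixel columns grow to the right and rows downward; lengths in m; the calibration is good to about 2 mm. The wrist camera is an equidistant fisheye: a pixel r from the principal point sees the ray r / f radians off the axis. A picture is of the moment at which its call begins: read the wrist's pose just before it. camera_model takes no time and is no camera call.
- ctrl.close_job(): hands the job in, once; it reports no verdict.
Trained networks look in the newest picture that a camera, given by its name, has taken for a name from the list of things; names that differ only in an ending like _2 or _b are one class to them, and where a whole thing is asked for, a point or a joint stands for the part that bears it (a point fixed in the world has none). Each returns a list of dicts, best first, with "confidence" (0 to 1); they miss things now and then, are a little off and sometimes report something else, mostly with a low value. They report only what shows in the picture. A call takes as long as a camera call. They do not tell look-alikes from the thing itself.
- ctrl.find_in(camera, name): "extent" ([left, top, width, height] in pixels, round what is visible of it).
The state is a dict: "clock": time; "joint_pos": joint angles; "qvel": joint speeds; "tau": joint torques, N m; "tool_pos": TCP position; "orientation": TCP orientation; "force": force on the tool from outside, world axes, zero at the start; "moment": the same for the moment, N m; "opening": finger opening in m.
Only numpy, scipy, OpenCV 4.12 (cv2) and the standard library are available. Lean on these libraries where they do the work, as an engineer would, in place of code of your own. Each camera call takes 0.05 s, during which the arm holds its last target.

## Task

The four washed sample tubs are dry: close each one with the lid that matches it in shape and size, seated all the way down with its plug in the mouth and, for the square and the oblong tub, squared up with the sides. Leave the tubs upright where they stand, and do not shove or knock over the beaker or the calculator that lie among them.

Things in the scene. Friction and masses are not known exactly. Their poses are not given: they have to be found in the camera images.
- tub_round_large: Ivory plastic tub, the larger round one: outer diameter 100 mm, 80 mm high. Open-topped, walls 4 mm, loose, about 350 g. Origin: centre of its underside, on the bench; z up.  When the right lid is seated its plate lies on the rim and the lid's origin is 8 mm below the rim.
- tub_round_small: Ivory plastic tub, the smaller round one: outer diameter 66 mm, 70 mm high. Open-topped, walls 4 mm, loose, about 350 g. Origin: centre of its underside, on the bench; z up.  When the right lid is seated its plate lies on the rim and the lid's origin is 8 mm below the rim.
- tub_square: Ivory plastic tub, square: 80 x 80 mm outside, 75 mm high; sides along its x and y axes. Open-topped, walls 4 mm, loose, about 350 g. Origin: centre of its underside, on the bench; z up.  When the right lid is seated its plate lies on the rim and the lid's origin is 8 mm below the rim.
- tub_oblong: Ivory plastic tub, oblong: 116 mm (x) by 64 mm (y) outside, 60 mm high. Open-topped, walls 4 mm, loose, about 350 g. Origin: centre of its underside, on the bench; z up.  When the right lid is seated its plate lies on the rim and the lid's origin is 8 mm below the rim.
- lid_round_large: White lid of the larger round tub: plate 112 mm in diameter, plug 76 mm. Starts plug down on the bench, 80 g. Origin: centre of the plug's underside, z up. From it: plug 0 to 8 mm, flat plate 8 to 13 mm, centred grey upright bar grip (44 mm along x, 12 mm wide) 13 to 37 mm. The plug has 8 mm play each side in the mouth.
- lid_round_small: White lid of the smaller round tub: plate 78 mm in diameter, plug 42 mm. Starts plug down on the bench, 80 g. Origin: centre of the plug's underside, z up. From it: plug 0 to 8 mm, flat plate 8 to 13 mm, centred grey upright bar grip (44 mm along x, 12 mm wide) 13 to 37 mm. The plug has 8 mm play each side in the mouth.
- lid_square: White square lid: plate 92 x 92 mm, plug 56 x 56 mm; sides along its x and y axes; fits its tub at any quarter turn. Starts plug down on the bench, 80 g. Origin: centre of the plug's underside, z up. From it: plug 0 to 8 mm, flat plate 8 to 13 mm, centred grey upright bar grip (44 mm along x, 12 mm wide) 13 to 37 mm. The plug has 8 mm play each side in the mouth.
- lid_oblong: White oblong lid: plate 128 mm (x) by 76 mm (y), plug 92 x 40 mm; fits its tub either way round. Starts plug down on the bench, 80 g. Origin: centre of the plug's underside, z up. From it: plug 0 to 8 mm, flat plate 8 to 13 mm, centred grey upright bar grip (44 mm along x, 12 mm wide) 13 to 37 mm. The plug has 8 mm play each side in the mouth.
- beaker: Empty glass beaker, 50 mm across, 68 mm high, loose, standing among the tubs; to be left alone. Origin: centre of its underside.
- calculator: Black pocket calculator, 115 (x) x 72 (y) x 18 mm, loose, lying among the tubs; to be left alone. Origin: centre of its underside.
Mind the look-alikes: they are no part of the job. Leave any red look-alike of the lid_round_small alone.

How it is judged:
By the outcome, as a careful person would: the job done as asked, in the order asked, and still so for the second after the job is handed in, with the robot touching nothing.
It also fails if it takes over 106 s, if anything falls off the work surface, if the arm or the gripper's body presses on something with over 40 N, if the wrist force passes 120 N, or if a joint passes its speed limit or range.

## Working session

There is one attempt and no reset: what is moved stays moved. The work goes in short steps, Python scripts to look and compute and a shell command to move; the robot and the scene stay as the last step left them, time stands still between calls to the robot, and variables do not carry over. Pictures are saved under pics/ and viewed, and the job is handed in when it is done.

```bash
mkdir -p pics; ls
python3 - <<'E'
from plant import ctrl
import cv2
print(ctrl.get_obs())
for n in ("top","side","wrist"):
    im=ctrl.snapshot(n); cv2.imwrite(f"pics/{n}0.png",im[:,:,::-1]); print(n,ctrl.camera_model(n))
E
```

```text
pics
{'clock': 0.0, 'joint_pos': array([ 8.69214867e+01,  2.05926951e+01,  6.33741482e-01, -2.11285280e-02,
       -7.01343393e+01, -1.65045924e+01]), 'qvel': array([-0.04351363, -0.02181931, -0.03694862, -0.00553467, -0.00903555,
       -0.15406259]), 'tau': array([ 1.22572428e-04, -5.82719564e+01,  2.93043441e+01,  6.99671432e+00,
        6.76073789e-03, -1.74824168e-04]), 'tool_pos': array([0.22611021, 0.63543551, 0.19500508]), 'orientation': array([-8.99925371e+01, -9.50920500e-02, -1.09590308e+02]), 'force': array([ 0.2563792 , -1.05081482, -1.05456575]), 'moment': array([ 0.01329258, -0.00281726,  0.00714917]), 'opening': 0.08777860938059423}
top {'fx': 456.9502487547802, 'fy': 456.9502487547802, 'cx': 318.7352830616368, 'cy': 238.79550262193783, 'origin': array([0.32140423, 0.00118003, 0.96988747]), 'orientation': array([-169.61641604,    0.72828891,  -91.18468167])}
side {'fx': 468.9239952962072, 'fy': 468.9239952962072, 'cx': 319.65030758183417, 'cy': 231.47637790555223, 'origin': array([ 0.06498509, -0.62994161,  0.9648431 ]), 'orientation': array([-141.11302337,   -0.35038001,  -34.54192241])}
wrist {'fx': 371.64829954431775, 'fy': 371.64829954431775, 'cx': 322.4082702688357, 'cy': 235.79065218597012, 'hand_eye': array([[ 9.99999522e-01,  9.49966234e-04, -2.30969803e-04,
         2.38263954e-04],
       [ 5.01649396e-04, -2.95817411e-01,  9.55244371e-01,
        -1.89132430e-01],
       [ 8.39125008e-04, -9.55244030e-01, -2.95817746e-01,
         7.92188938e-02],
       [ 0.00000000e+00,  0.00000000e+00,  0.00000000e+00,
         1.00000000e+00]])}
```

View pics/top0.png

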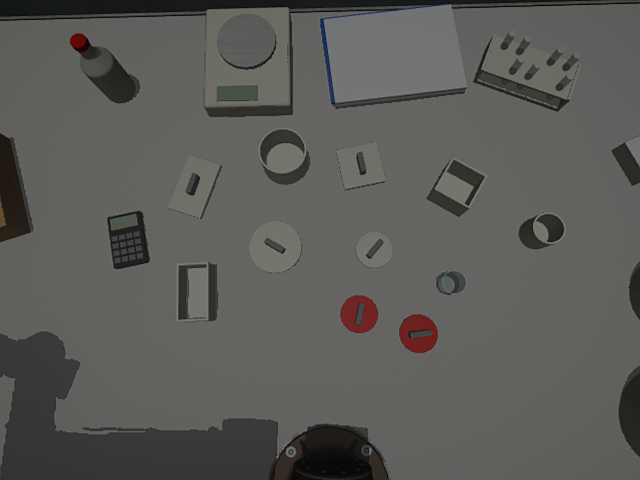

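View pics/side0.png

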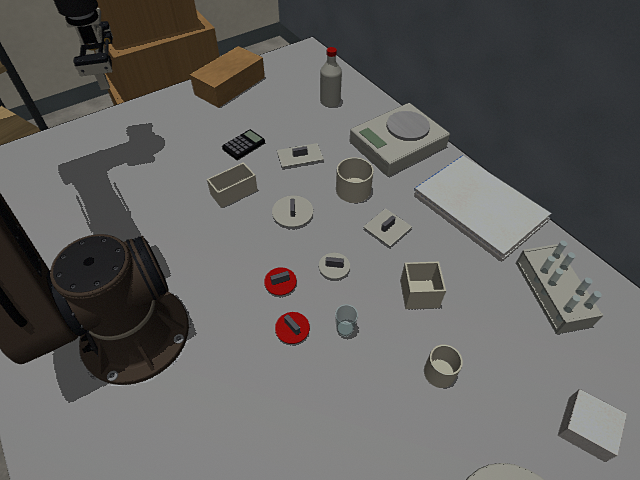

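View pics/wrist0.png

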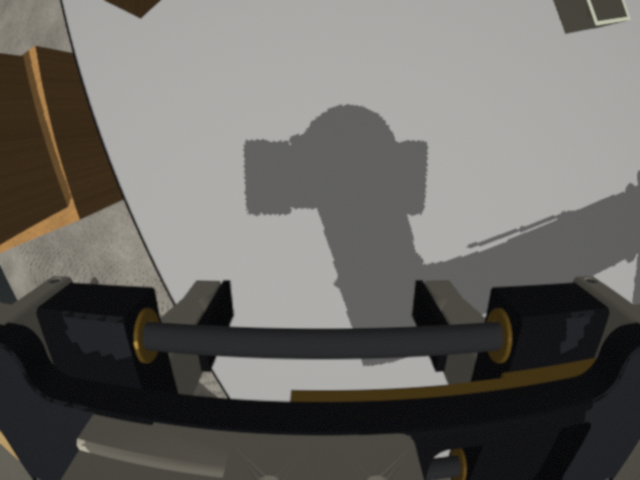

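The top view shows the following:
- **Lids:** oblong (195,186), round-large (275,246), square (361,165), round-small white (374,250).
- **Red look-alikes:** (359,314) and (419,333).
- **Tubs:** round-large (284,153), oblong (197,292), square (457,186), round-small (548,229).
- **To leave alone:** beaker (451,282), calculator (128,240).

The white lid at (374,250) is the only small round lid that fits, since both others are red.

Run:
```python
import cv2
im=cv2.imread("pics/top0.png")
a=im[120:350,90:300]; b=im[120:360,320:580]
cv2.imwrite("pics/cA.png",cv2.resize(cv2.convertScaleAbs(a,alpha=1.4),None,fx=2.6,fy=2.6,interpolation=cv2.INTER_CUBIC))
cv2.imwrite("pics/cB.png",cv2.resize(cv2.convertScaleAbs(b,alpha=1.4),None,fx=2.5,fy=2.5,interpolation=cv2.INTER_CUBIC))
for p in [(374,262),(275,230),(350,180),(190,205),(320,200),(400,200),(240,280),(274,153),(457,186),(198,292),(284,132)]: print(p,im[p[1],p[0]])
```

```text
(374, 262) [108 115 115]
(275, 230) [106 114 114]
(350, 180) [104 112 112]
(190, 205) [105 112 113]
(320, 200) [ 99 102 101]
(400, 200) [ 98 100 100]
(240, 280) [ 98 100 101]
(274, 153) [109 117 115]
(457, 186) [107 117 115]
(198, 292) [112 116 114]
(284, 132) [48 53 54]
```

View pics/cA.png

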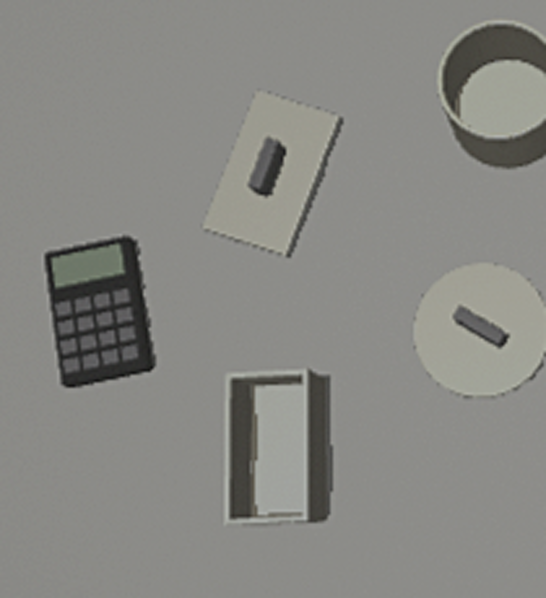

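View pics/cB.png

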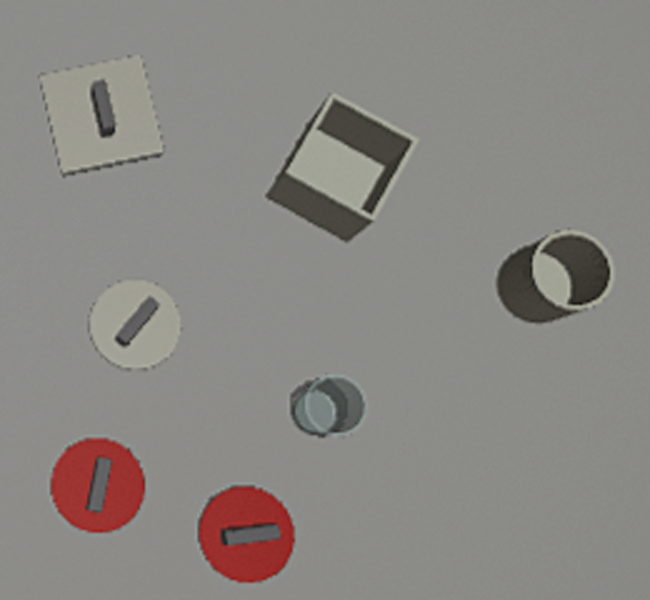

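```bash
cat > h.py <<'E'
import numpy as np, cv2
from scipy.spatial.transform import Rotation as Ro
from scipy.optimize import minimize
from plant import ctrl
CM={n:ctrl.camera_model(n) for n in("top","side")}
def cam(n):
    c=CM[n]; return c, Ro.from_euler('xyz',c["orientation"],degrees=True).as_matrix(), np.array(c["origin"])
def proj(n,P):
    c,R,o=cam(n); q=(np.atleast_2d(P)-o)@R
    return np.c_[c["fx"]*q[:,0]/q[:,2]+c["cx"], c["fy"]*q[:,1]/q[:,2]+c["cy"]]
def back(n,uv,z):
    c,R,o=cam(n); d=R@np.array([(uv[0]-c["cx"])/c["fx"],(uv[1]-c["cy"])/c["fy"],1]); return o+d*(z-o[2])/d[2]
def ring(kind,a,b):
    if kind=='r':
        t=np.linspace(0,2*np.pi,60,endpoint=False); return np.c_[a/2*np.cos(t),a/2*np.sin(t)]
    return np.array([[a,b],[-a,b],[-a,-b],[a,-b]])/2
# name:(kind,a,b,z0,z1,lid?)
M={"tub_round_large":('r',.1,.1,0,.08),"tub_round_small":('r',.066,.066,0,.07),"tub_square":('s',.08,.08,0,.075),"tub_oblong":('s',.116,.064,0,.06),
"lid_round_large":('r',.112,.112,.008,.013),"lid_round_small":('r',.078,.078,.008,.013),"lid_square":('s',.092,.092,.008,.013),"lid_oblong":('s',.128,.076,.008,.013),
"beaker":('r',.05,.05,0,.068),"calculator":('s',.115,.072,0,.018)}
GRIP=ring('s',.044,.012)
def pts(xy,yaw,r,z0,z1):
    c,s=np.cos(yaw),np.sin(yaw); q=r@np.array([[c,s],[-s,c]])+xy
    return np.vstack([np.c_[q,np.full(len(q),z)] for z in(z0,z1)])
S=4
def sil(n,name,x,box,dz=0):
    k,a,b,z0,z1=M[name]; m=np.zeros((box[3]*S,box[2]*S),np.uint8)
    L=[(ring(k,a,b),z0,z1)]
    if name.startswith("lid"): L.append((GRIP,.013,.037))
    for r,u,v in L:
        p=proj(n,pts(x[:2],x[2],r,u+dz,v+dz))
        h=cv2.convexHull(((p-box[:2]+.5)*S-.5).astype(np.float32))
        cv2.fillConvexPoly(m,np.round(h*16).astype(np.int32),255,shift=4)
    return cv2.resize(m,(box[2],box[3]),interpolation=cv2.INTER_AREA)/255.
E
cat > fit.py <<'E'
from h import *
import sys
C={"tub_round_large":(284,153),"tub_round_small":(548,229),"tub_square":(462,175),"tub_oblong":(194,292),"lid_round_large":(275,246),"lid_round_small":(374,250),"lid_square":(361,165),"lid_oblong":(195,186),"beaker":(451,282),"calculator":(128,240)}
Y0={"tub_square":-30,"tub_oblong":0,"lid_square":10,"lid_oblong":-25,"calculator":0,"lid_round_large":0,"lid_round_small":0}
ims={n:cv2.bilateralFilter(cv2.imread(f"pics/{n}0.png"),5,12,3).astype(int) for n in("top","side")}
fg={}
for n,im in ims.items():
    ch=im[:,:,2]-im[:,:,0]; L=im.sum(2); 
    med=cv2.medianBlur(L.clip(0,765).astype(np.uint16)//3 .__int__() if 0 else (L//3).astype(np.uint8),3)
    big=np.median(med)
    fg[n]=(((ch>4.5)|(np.abs(med-cv2.blur(med,(1,1)))>50)|(med<75)|(ch<-4))).astype(float)
    cv2.imwrite(f"pics/fg_{n}.png",fg[n]*255)
res={}
for nm,c in C.items():
    k,a,b,z0,z1=M[nm]; w=back("top",c,z1)
    out=[]
    yaws=[0]
    if k=='s': yaws=np.radians(np.arange(0,180 if a!=b else 90,15))
    if nm.startswith("lid") and k=='r': yaws=np.radians(np.arange(0,180,15))
    boxes={}
    for n in("top","side"):
        p=proj(n,pts(w[:2],0,ring('r',.19,.19),0,z1)); lo=p.min(0).astype(int); hi=p.max(0).astype(int)+1
        boxes[n]=[lo[0],lo[1],hi[0]-lo[0],hi[1]-lo[1]]
    tg={}
    for n,bx in boxes.items():
        f=fg[n][bx[1]:bx[1]+bx[3],bx[0]:bx[0]+bx[2]]
        # keep component nearest the expected silhouette
        nc,lab=cv2.connectedComponents(cv2.morphologyEx(f.astype(np.uint8),cv2.MORPH_CLOSE,np.ones((3,3))))
        s0=sil(n,nm,[w[0],w[1],0],bx)>.5
        keep=np.zeros(f.shape)
        for i in range(1,nc):
            if (s0&(lab==i)).sum()>.3*(lab==i).sum(): keep[lab==i]=1
        cs,_=cv2.findContours(keep.astype(np.uint8),cv2.RETR_EXTERNAL,cv2.CHAIN_APPROX_NONE); kk=np.zeros(f.shape,np.uint8); cv2.drawContours(kk,cs,-1,1,-1)
        tg[n]=kk
    def cost(x,ns=("top","side")): 
        t=0
        for n in ns:
            s=sil(n,nm,x,boxes[n]); t+=np.abs(s-tg[n]).sum()/tg[n].sum()
        return t
    if nm.startswith("lid"):
        pass
    for ns in (("top","side"),("top",),("side",)):
        cand=min(((cost([w[0],w[1],y],ns),y) for y in yaws))
        best=minimize(cost,[w[0],w[1],cand[1]],args=(ns,),method="Nelder-Mead",options=dict(initial_simplex=[[w[0],w[1],cand[1]],[w[0]+.008,w[1],cand[1]],[w[0],w[1]+.008,cand[1]],[w[0],w[1],cand[1]+.15]],xatol=1e-5,fatol=1e-5))
        print(nm,ns,np.round(best.x[:2],4),round(np.degrees(best.x[2]),1),round(best.fun,3))
        if len(ns)==2: res[nm]=best.x
import json; json.dump({k:list(v) for k,v in res.items()},open("poses.json","w"))
for n in("top","side"):
    im=cv2.imread(f"pics/{n}0.png")
    im=cv2.resize(im,None,fx=2,fy=2)
    for nm,x in res.items():
        k,a,b,z0,z1=M[nm]
        L=[(ring(k,a,b),z1)]+([(GRIP,.037)] if nm[0]=='l' else [(ring(k,a,b),0)])
        for r,z in L:
            p=proj(n,pts(x[:2],x[2],r,z,z)[:len(r)]); cv2.polylines(im,[np.round((p*2+.5)).astype(np.int32)],True,(0,0,255),1)
    im=im[200:760,190:1190] if n=="top" else im[240:800,400:1000]
    cv2.imwrite(f"pics/ov_{n}.png",im if n=="side" else cv2.resize(im,(800,448),interpolation=cv2.INTER_AREA))
E
python3 fit.py
```

```text
tub_round_large ('top', 'side') [0.6743 0.0803] -5.6 0.349
tub_round_large ('top',) [0.6729 0.0808] -5.7 0.035
tub_round_large ('side',) [0.6769 0.08  ] -1.5 0.278
tub_round_small ('top', 'side') [ 0.5008 -0.4535] 4.2 0.133
tub_round_small ('top',) [ 0.4992 -0.4513] 4.6 0.033
tub_round_small ('side',) [ 0.5023 -0.4536] 8.6 0.049
tub_square ('top', 'side') [ 0.5982 -0.2825] 57.0 0.094
tub_square ('top',) [ 0.5964 -0.2813] 57.4 0.022
tub_square ('side',) [ 0.5993 -0.2832] 57.6 0.033
tub_oblong ('top', 'side') [0.39   0.2603] 1.7 1.124
tub_oblong ('top',) [0.388  0.2602] 1.8 1.065
tub_oblong ('side',) [0.3917 0.2623] 1.0 0.042
lid_round_large ('top', 'side') [0.4837 0.1021] 16.6 0.129
lid_round_large ('top',) [0.4832 0.1039] 18.8 0.035
lid_round_large ('side',) [0.4844 0.0996] 16.0 0.054
lid_round_small ('top', 'side') [ 0.4727 -0.1076] 97.4 0.153
lid_round_small ('top',) [ 0.4717 -0.106 ] 12.0 0.046
lid_round_small ('side',) [ 0.4736 -0.1094] 97.9 0.06
lid_square ('top', 'side') [ 0.66   -0.0865] 10.2 0.135
lid_square ('top',) [ 0.6592 -0.0848] 10.4 0.042
lid_square ('side',) [ 0.6612 -0.0886] 10.5 0.046
lid_oblong ('top', 'side') [0.6226 0.2779] 160.9 0.164
lid_oblong ('top',) [0.6214 0.2784] 160.5 0.036
lid_oblong ('side',) [0.6235 0.2754] 160.4 0.097
beaker ('top', 'side') [ 0.3989 -0.2584] 12.1 0.501
beaker ('top',) [ 0.3959 -0.2528] 6.5 0.315
beaker ('side',) [ 0.4003 -0.2583] 2.7 0.172
calculator ('top', 'side') [0.5069 0.4193] 10.9 0.365
calculator ('top',) [0.5063 0.4198] 10.9 0.041
calculator ('side',) [0.5089 0.4169] 10.6 0.308[ WARN:0@2.393] global loadsave.cpp:1063 imwrite_ Unsupported depth image for selected encoder is fallbacked to CV_8U.
```

```bash
cat > grip.py <<'E'
from h import *
import json
P=json.load(open("poses.json"))
for nm in [k for k in P if k[0]=='l']:
  x=P[nm]
  for n in("top","side"):
    im=cv2.GaussianBlur(cv2.imread(f"pics/{n}0.png"),(3,3),.6).astype(float).mean(2)
    pl=proj(n,pts(x[:2],x[2],ring('r',.07,.07),.025,.025)); lo=pl.min(0).astype(int);hi=pl.max(0).astype(int)+1
    bx=[lo[0],lo[1],*(hi-lo)]
    t=(im[lo[1]:hi[1],lo[0]:hi[0]]<90).astype(np.uint8)
    mk=np.zeros(t.shape,np.uint8); cv2.fillConvexPoly(mk,cv2.convexHull(np.round(pl-lo).astype(np.int32)),1); t*=mk
    nc,lab,st,_=cv2.connectedComponentsWithStats(t)
    t=(lab==1+np.argmax(st[1:,4]))
    def cost(y):
        p=proj(n,pts(y[:2],y[2],GRIP,.013,.037)); m=np.zeros((bx[3]*4,bx[2]*4),np.uint8)
        cv2.fillConvexPoly(m,np.round(cv2.convexHull(((p-bx[:2]+.5)*4-.5).astype(np.float32))*16).astype(np.int32),255,shift=4)
        return np.abs(cv2.resize(m,(bx[2],bx[3]),interpolation=cv2.INTER_AREA)/255.-t).sum()/t.sum()
    y0=min(np.radians(range(0,180,6)),key=lambda a:cost([x[0],x[1],a]))
    r=minimize(cost,[x[0],x[1],y0],method="Nelder-Mead",options=dict(initial_simplex=[[x[0],x[1],y0],[x[0]+.004,x[1],y0],[x[0],x[1]+.004,y0],[x[0],x[1],y0+.15]]))
    print(nm,n,np.round(r.x[:2],4),round(np.degrees(r.x[2]),1),round(r.fun,3))
E
python3 grip.py
```

```text
lid_round_large top [0.4821 0.1024] 59.1 0.086
lid_round_large side [0.4856 0.1003] 58.8 0.271
lid_round_small top [ 0.4713 -0.1063] 138.0 0.096
lid_round_small side [ 0.4747 -0.1091] 138.7 0.134
lid_square top [ 0.6592 -0.0845] 9.4 0.09
lid_square side [ 0.6614 -0.0876] 13.0 0.141
lid_oblong top [0.621  0.2794] 161.2 0.075
lid_oblong side [0.6244 0.277 ] 158.5 0.138
```

View pics/ov_top.png

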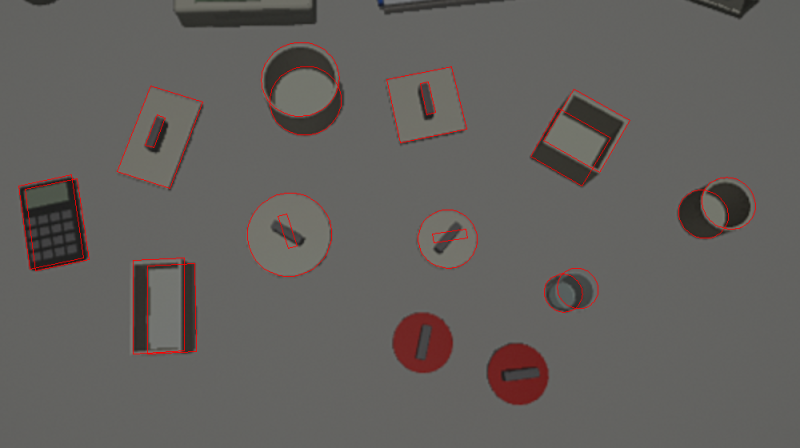

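View pics/ov_side.png

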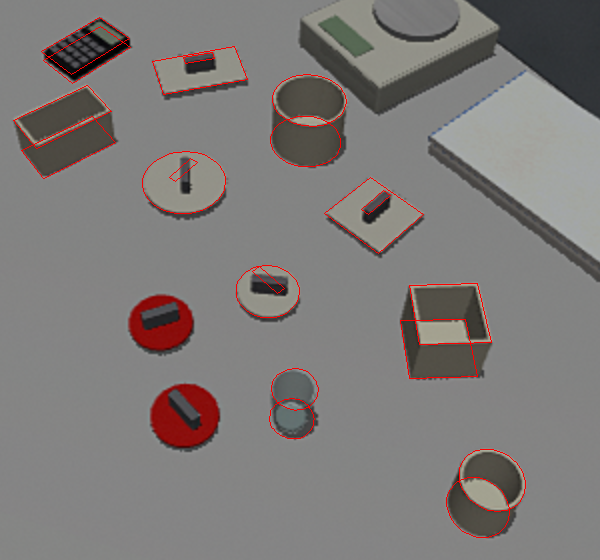

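```bash
cat > plan.py <<'E'
import sys,numpy as np
from plant import ctrl
# usage: plan.py x y z yaw
o=ctrl.get_obs(); p=o["tool_pos"]; yaw=o["orientation"][2]
t=np.array(list(map(float,sys.argv[1:4]))); ty=float(sys.argv[4])
d=(t-p)*1000; c,s=np.cos(np.radians(yaw)),np.sin(np.radians(yaw))
dy=(ty-yaw+180)%360-180
print("t",round(o["clock"],2),"pos",np.round(p,4),"rpy",np.round(o["orientation"],2),"j",np.round(o["joint_pos"],1),"F",np.round(o["force"],1),"open",round(o["opening"],4))
print("shift x,y,z mm:",np.round([c*d[0]+s*d[1],-d[2],-s*d[0]+c*d[1]],1),"turn rad",round(-np.radians(dy),4),"dyaw",round(dy,1))
E
python3 plan.py 0.6225 0.278 0.10 -109.5
```

```text
t 0.15 pos [0.2261 0.6356 0.1952] rpy [-8.9990e+01 -7.0000e-02 -1.0959e+02] j [ 86.9  20.6   0.6  -0.  -70.1 -16.5] F [-0.7 -0.2 -0.7] open 0.0876
shift x,y,z mm: [204.   95.2 493.3] turn rad -0.0015 dyaw 0.1
```

```bash
python3 -m crank '[[[-1,20,0,50,0],[-1,41,0,99,0],[-1,61,0,148,0],[-1,82,0,197,0],[-1,102,0,247,0],[-1,122,0,296,0],[-1,143,0,345,0],[-1,163,10,394,0],[-1,184,30,444,0],[-1,200,50,483,0],[-1,204,75,493,0],[-1,204,95,493,0]]]'; python3 plan.py 0.6225 0.278 0.017 -109.5
```

```text
clock: 1.65
tool_pos: [0.6227, 0.2769, 0.0992]
orientation: [-90.1, -0.1, -109.7]
force: [-0.3, 0.4, 0.4]
opening: 0.0877
t 1.65 pos [0.6227 0.2769 0.0992] rpy [-9.0060e+01 -8.0000e-02 -1.0971e+02] j [ 40.3  25.1  -5.4  -0.  -59.5  30. ] F [-0.3  0.4  0.4] open 0.0877
shift x,y,z mm: [-1.  82.2 -0.6] turn rad -0.0037 dyaw 0.2
```

Run:
```python
from plant import ctrl
import cv2
cv2.imwrite("pics/w1.png",ctrl.snapshot("wrist")[:,:,::-1])
```

```text
(no output)
```

View pics/w1.png

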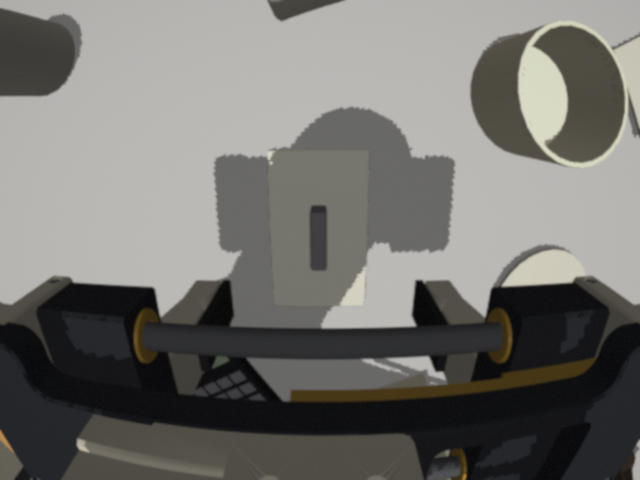

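The grip bar at (318,238) is centred between the jaws and parallel to the pads, so I'm descending.

```bash
python3 -m crank '[[[-1,-1,25,-0.5,0],[-1,-1,50,-0.5,0],[-1,-1,70,-0.5,0],[-1,-1,80,-0.5,0],[-1,-1,82,-0.5,0],[-1,-1,82,-0.5,0],[1,-1,82,-0.5,0],[1,-1,82,-0.5,0],[1,-1,82,-0.5,0],[1,-1,82,-0.5,0],[1,-1,82,-0.5,0],[1,-1,82,-0.5,0]]]'; python3 plan.py 0.39 0.261 0.15 -88.5
```

```text
clock: 3.2
tool_pos: [0.6222, 0.2796, 0.0189]
orientation: [-90.0, -0.0, -109.6]
force: [-0.2, -1.0, -0.4]
opening: 0.0333
t 3.2 pos [0.6222 0.2796 0.0189] rpy [ -90.     -0.   -109.58] j [ 40.5  29.5  -9.9   0.  -50.5  29.9] F [-0.2 -1.  -0.4] open 0.0333
shift x,y,z mm: [  95.4 -131.1 -212.6] turn rad -0.368 dyaw 21.1
```

```bash
python3 -m crank '[[[1,0,0,0,0],[1,0,0,0,0],[1,0,0,0,0],[1,0,0,0,0],[1,0,0,0,0]]]'; python3 plan.py 0.39 0.261 0.15 -88.5
```

```text
clock: 3.82
tool_pos: [0.6222, 0.2796, 0.019]
orientation: [-90.0, -0.0, -109.6]
force: [-0.3, -0.4, -0.7]
opening: 0.0008
t 3.83 pos [0.6222 0.2796 0.019 ] rpy [ -90.     -0.   -109.58] j [ 40.5  29.5  -9.9  -0.  -50.6  29.9] F [-0.3 -0.4 -0.7] open 0.0008
shift x,y,z mm: [  95.3 -131.  -212.5] turn rad -0.368 dyaw 21.1
```

Run:
```python
from plant import ctrl
import cv2
for n in("wrist","top","side"):
    cv2.imwrite(f"pics/{n}2.png",ctrl.snapshot(n)[:,:,::-1])
import numpy as np
a=cv2.imread("pics/top2.png")[100:300,90:350]; b=cv2.imread("pics/side2.png")[60:260,200:460]
cv2.imwrite("pics/c2.png",cv2.resize(np.vstack([a,b]),None,fx=1.5*1,fy=1.5,interpolation=cv2.INTER_CUBIC))
```

```text
(no output)
```

View pics/wrist2.png

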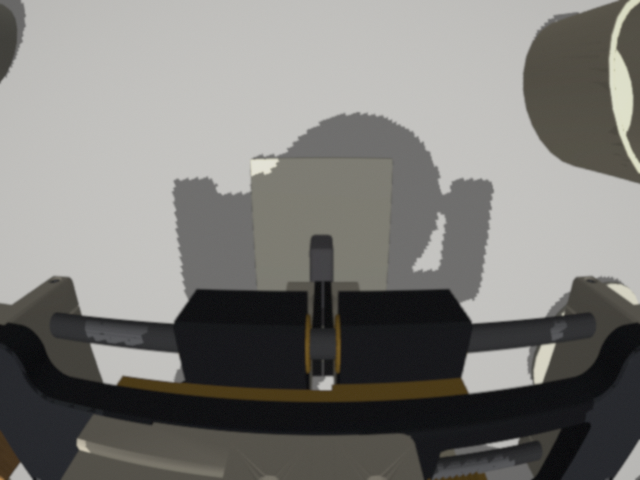

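View pics/c2.png

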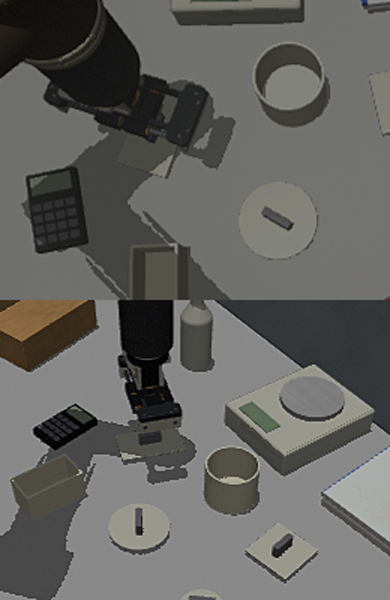

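Run:
```python
import cv2
a=cv2.imread("pics/wrist2.png")[210:400,230:410]
cv2.imwrite("pics/c3.png",cv2.resize(cv2.convertScaleAbs(a,alpha=1.8,beta=20),None,fx=3.1,fy=3.1,interpolation=cv2.INTER_CUBIC))
```

```text
(no output)
```

View pics/c3.png

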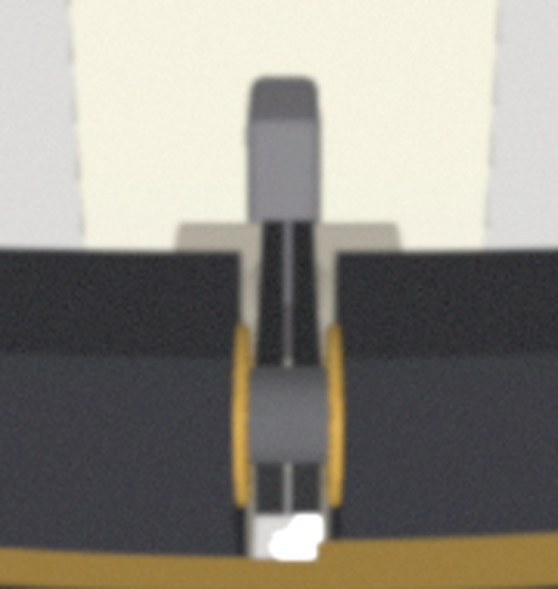

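```bash
cat > wr.py <<'E'
from h import *
W=ctrl.camera_model("wrist"); HE=np.array(W["hand_eye"])
def wback(uv,pos,rpy,z):
    x=np.array([uv[0]-W["cx"],uv[1]-W["cy"]])/W["fx"]; r=np.linalg.norm(x); d=np.r_[x/r*np.sin(r),np.cos(r)]
    R=Ro.from_euler('xyz',rpy,degrees=True).as_matrix()
    D=R@HE[:3,:3]@d; O=R@HE[:3,3]+pos
    return O+D*(z-O[2])/D[2]
E
python3 - <<'E'
from wr import *
p=[.6227,.2769,.0992]; r=[-90.06,-.08,-109.71]
for uv in [(311,214),(326,214),(310,270),(326,270)]: print("bar",np.round(wback(uv,p,r,.037),4))
for uv in [(271,150),(369,151),(365,305),(275,306)]: print("plate",np.round(wback(uv,p,r,.013),4))
p=[.6222,.2796,.019]; r=[-90,0,-109.58]
for uv in [(311,249),(332,249),(311,281)]: print("bar2",np.round(wback(uv,p,r,.037),4))
for uv in [(251,159),(391,158)]: print("plate2",np.round(wback(uv,p,r,.013),4))
E
```

```text
bar [0.6415 0.2783 0.037 ]
bar [0.638  0.2685 0.037 ]
bar [0.6022 0.2936 0.037 ]
bar [0.5983 0.2825 0.037 ]
plate [0.6923 0.2922 0.013 ]
plate [0.6671 0.2241 0.013 ]
plate [0.5476 0.2655 0.013 ]
plate [0.5721 0.3369 0.013 ]
bar2 [0.6423 0.2781 0.037 ]
bar2 [0.6389 0.2685 0.037 ]
bar2 [0.6263 0.284  0.037 ]
plate2 [0.6926 0.2945 0.013 ]
plate2 [0.6683 0.2245 0.013 ]
```

Run:
```python
from h import *
for z in(.019,.037,.05,.083): print(z,proj("side",[.6222,.2796,z]),proj("top",[.6222,.2796,z]))
a=cv2.imread("pics/side2.png")[110:180,265:345]
cv2.imwrite("pics/c4.png",cv2.resize(cv2.convertScaleAbs(a,alpha=1.8,beta=20),None,fx=8,fy=8,interpolation=cv2.INTER_CUBIC))
```

```text
0.019 [[298.77953787 152.84464148]] [[193.22126826 184.38284356]]
0.037 [[298.60637973 148.24202091]] [[190.83317645 181.87256547]]
0.05 [[298.4791352  144.85980452]] [[189.05374941 180.00209438]]
0.083 [[298.14759346 136.04727718]] [[184.31676443 175.02274244]]
```

View pics/c4.png

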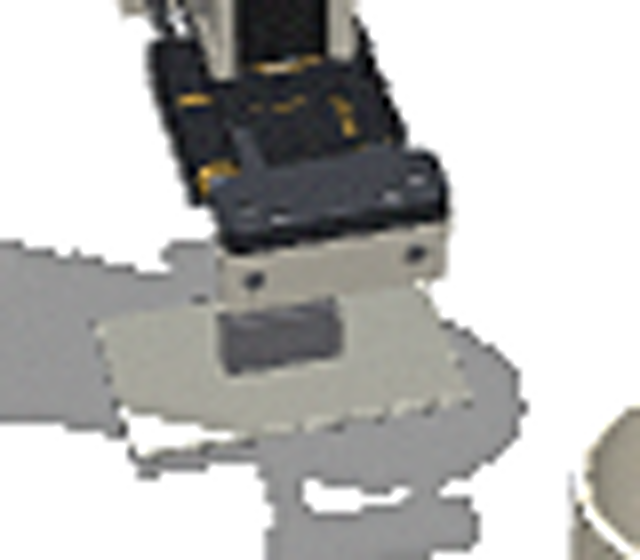

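```bash
python3 - <<'E'
from h import *
o=ctrl.get_obs(); R=Ro.from_euler('xyz',o["orientation"],degrees=True).as_matrix(); p=o["tool_pos"]
for sgn in (1,-1):
  for w in(.039,-.039):
    for h in(0,.02,.035):
      for b in(.066,):
        q=p+R@np.array([sgn*.0965,-b-h,w]); print(sgn,w,"h",h,"side",np.round(proj("side",q)[0],1),"crop",np.round((proj("side",q)[0]-[265,110])*8),"top",np.round(proj("top",q)[0],1))
E
python3 - <<'E'
import cv2
a=cv2.imread("pics/top2.png")[130:220,110:240]
cv2.imwrite("pics/c5.png",cv2.resize(cv2.convertScaleAbs(a,alpha=1.8,beta=20),None,fx=6,fy=6,interpolation=cv2.INTER_CUBIC))
E
```

```text
1 0.039 h 0 side [319.8 155.1] crop [439. 361.] top [235.2 171.4]
1 0.039 h 0.02 side [319.9 149.6] crop [439. 317.] top [233.3 168.1]
1 0.039 h 0.035 side [319.9 145.4] crop [439. 283.] top [231.8 165.6]
1 -0.039 h 0 side [292.4 159.9] crop [219. 399.] top [221.7 206.9]
1 -0.039 h 0.02 side [292.1 154.4] crop [217. 355.] top [219.4 204.3]
1 -0.039 h 0.035 side [291.9 150.2] crop [215. 322.] top [217.7 202.3]
-1 0.039 h 0 side [303.3 113.3] crop [307.  27.] top [147.4 143.4]
-1 0.039 h 0.02 side [303.2 107.8] crop [306. -17.] top [143.6 139.6]
-1 0.039 h 0.035 side [303.1 103.6] crop [305. -51.] top [140.7 136.6]
-1 -0.039 h 0 side [278.1 117.4] crop [104.  59.] top [132.9 178. ]
-1 -0.039 h 0.02 side [277.6 111.8] crop [101.  15.] top [128.7 174.9]
-1 -0.039 h 0.035 side [277.3 107.6] crop [ 98. -19.] top [125.5 172.4]
```

View pics/c5.png

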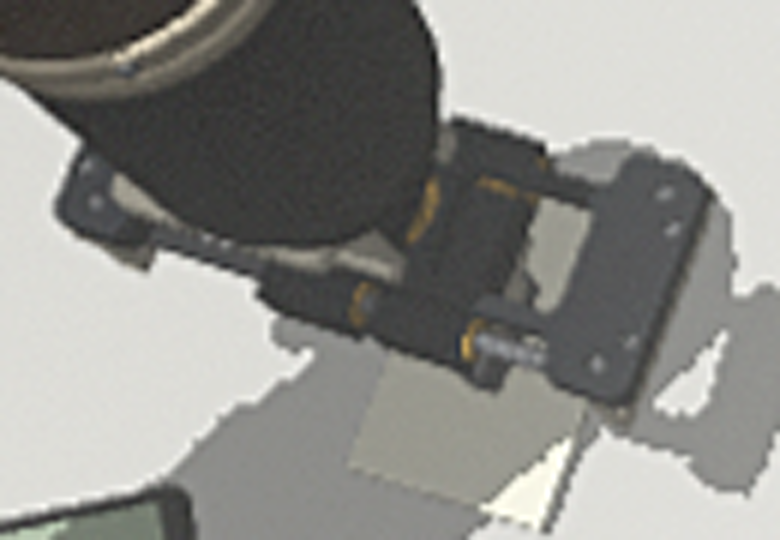

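```bash
python3 -m crank '[[[-1,0,0,0,0],[-1,0,0,0,0],[-1,0,0,0,0],[-1,0,0,0,0],[-1,0,0,0,0],[-1,0,0,0,0],[-1,0,0,0,0],[-1,0,0,0,0],[-1,0,0,0,0],[-1,0,5,0,0],[-1,0,10,0,0],[-1,0,15,0,0]]]'
python3 - <<'E'
from plant import ctrl
import cv2,numpy as np
W=ctrl.snapshot("wrist")[:,:,::-1]; s=ctrl.snapshot("side")[:,:,::-1]; 
cv2.imwrite("pics/wrist3.png",W)
a=cv2.resize(cv2.convertScaleAbs(s[100:200,250:360],alpha=1.6),None,fx=4,fy=4,interpolation=cv2.INTER_CUBIC)
b=cv2.resize(W[200:420,180:460],(360,283))
c=np.zeros((400,800,3),np.uint8); c[:400,:440]=a; c[:283,440:]=b
cv2.imwrite("pics/c6.png",c); print(ctrl.get_obs()["force"],ctrl.get_obs()["tool_pos"])
E
```

```text
clock: 5.48
tool_pos: [0.6221, 0.2795, 0.0034]
orientation: [-90.0, -0.0, -109.6]
force: [0.0, -0.2, 0.3]
opening: 0.0878
[-1.41156496 -0.69349438  0.31446541] [0.62169192 0.27922934 0.00293603]
```

View pics/c6.png

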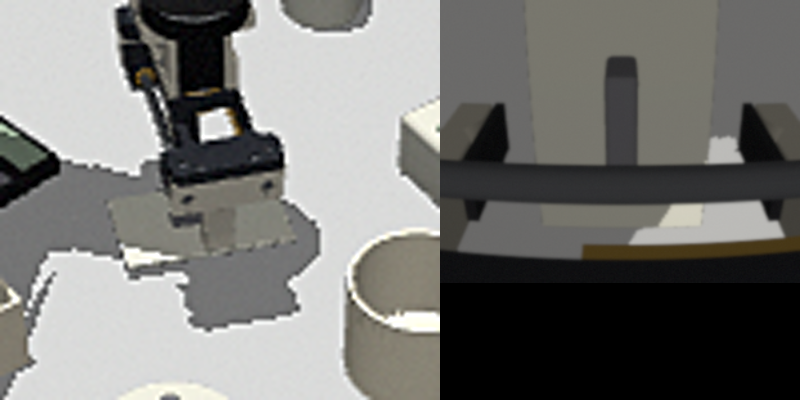

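Run:
```python
from h import *
s=cv2.imread("pics/side2.png")
o=ctrl.get_obs(); R=Ro.from_euler('xyz',o["orientation"],degrees=True).as_matrix(); p=o["tool_pos"]
for x in(.045,.065):
  for h in(0,.01,.02,.035): print(x,h,np.round((proj("side",p+R@np.array([x,-h,0]))[0]-[250,100])*4))
im=ctrl.snapshot("side")[:,:,::-1]
cv2.imwrite("pics/c7.png",cv2.resize(cv2.convertScaleAbs(im[135:185,270:330],alpha=2,beta=10),None,fx=12,fy=12,interpolation=cv2.INTER_CUBIC))
```

```text
0.045 0 [209. 268.]
0.045 0.01 [209. 258.]
0.045 0.02 [209. 248.]
0.045 0.035 [208. 232.]
0.065 0 [216. 286.]
0.065 0.01 [216. 276.]
0.065 0.02 [215. 266.]
0.065 0.035 [215. 251.]
```

View pics/c7.png

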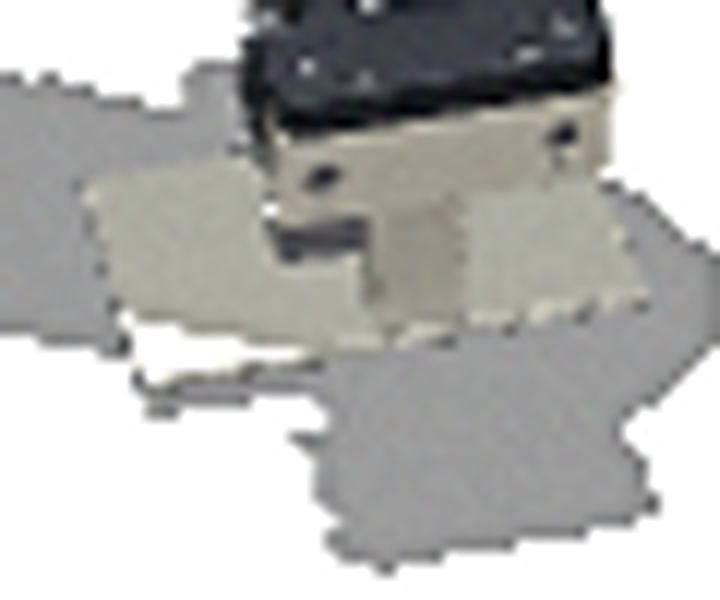

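View pics/wrist3.png

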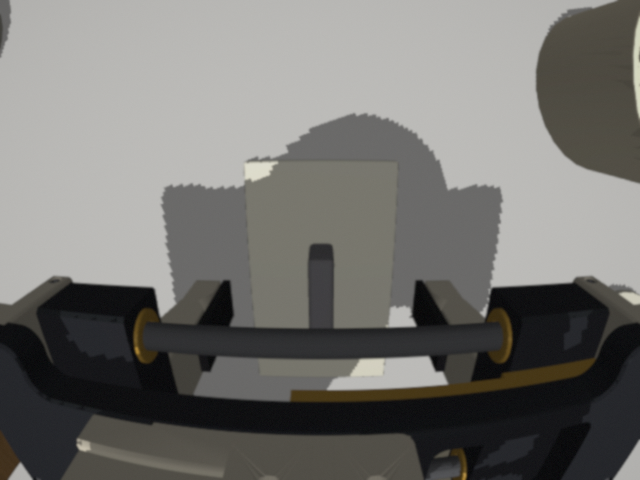

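Three checks (side-view body corners, side-view fingertip, wrist-view pads) put the real fingertips about 35 mm above the reported TCP. I'll go further down in small steps and watch the force.

```bash
python3 -m crank '[[[-1,0,3,0,0],[-1,0,6,0,0],[-1,0,9,0,0],[-1,0,9,0,0]]]';  python3 -m crank '[[[-1,0,3,0,0],[-1,0,6,0,0],[-1,0,8,0,0],[-1,0,8,0,0]]]'
python3 - <<'E'
from h import *
o=ctrl.get_obs(); R=Ro.from_euler('xyz',o["orientation"],degrees=True).as_matrix(); p=o["tool_pos"]; print(p,o["force"])
for x in(.065,):
  for h in(.025,.03,.035,.04): print(x,h,np.round((proj("side",p+R@np.array([x,-h,0]))[0]-[270,135])*12))
im=ctrl.snapshot("side")[:,:,::-1]
cv2.imwrite("pics/c8.png",cv2.resize(cv2.convertScaleAbs(im[135:185,270:330],alpha=2,beta=10),None,fx=12,fy=12,interpolation=cv2.INTER_CUBIC))
E
```

```text
clock: 6.12
tool_pos: [0.622, 0.2794, -0.0054]
orientation: [-90.0, -0.0, -109.6]
force: [-1.0, 0.9, 0.2]
opening: 0.0875
clock: 6.62
tool_pos: [0.6221, 0.2795, -0.0133]
orientation: [-90.0, -0.0, -109.6]
force: [-0.6, -0.1, 0.3]
opening: 0.088
[ 0.6220829   0.27949018 -0.01331322] [-0.62365912 -0.13832032  0.2922145 ]
0.065 0.025 [408. 411.]
0.065 0.03 [407. 396.]
0.065 0.035 [407. 381.]
0.065 0.04 [407. 366.]
```

View pics/c8.png

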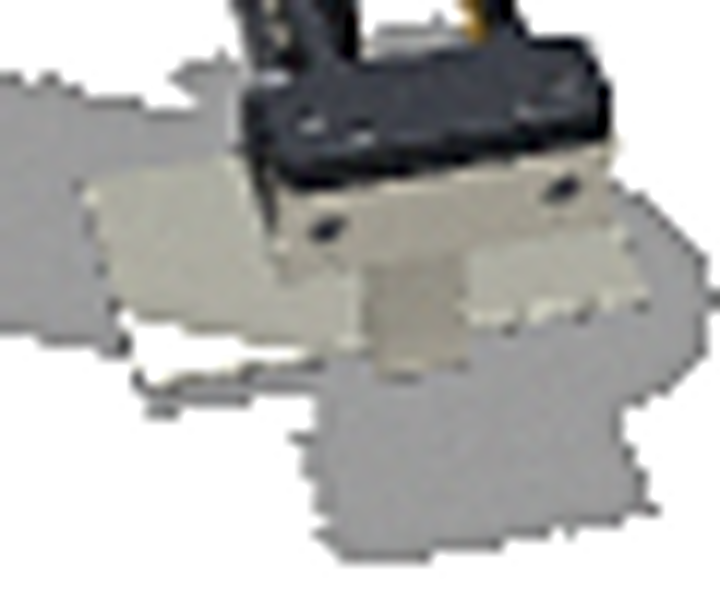

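```bash
python3 -m crank '[[[-1,0,4,0,0],[-1,0,4,0,0],[1,0,4,0,0],[1,0,4,0,0],[1,0,4,0,0],[1,0,4,0,0],[1,0,4,0,0],[1,0,4,0,0],[1,0,4,0,0],[1,0,4,0,0],[1,0,4,0,0],[1,0,4,0,0]]]'; python3 -m crank '[[[1,0,0,0,0],[1,0,0,0,0],[1,0,0,0,0],[1,0,-10,0,0],[1,0,-20,0,0],[1,0,-40,0,0]]]';python3 plan.py 0.39 0.261 0.115 -88.5
```

```text
clock: 8.18
tool_pos: [0.6223, 0.2796, -0.017]
orientation: [-90.0, 0.0, -109.6]
force: [0.9, -0.2, -0.2]
opening: 0.0118
clock: 8.93
tool_pos: [0.6219, 0.2793, 0.0234]
orientation: [-90.0, -0.0, -109.6]
force: [-0.1, -0.2, -0.5]
opening: 0.012
t 8.93 pos [0.6219 0.2793 0.0234] rpy [-9.0030e+01 -5.0000e-02 -1.0959e+02] j [ 40.5  29.3  -9.7  -0.  -51.1  29.9] F [-0.1 -0.2 -0.5] open 0.012
shift x,y,z mm: [  95.   -91.6 -212.3] turn rad -0.3681 dyaw 21.1
```

Held at 12 mm opening. Carrying it to the oblong tub.

```bash
python3 -m crank '[[[1,4,-40,-10,-0.02],[1,12,-67,-26,-0.05],[1,24,-67,-53,-0.1],[1,36,-67,-80,-0.15],[1,48,-67,-106,-0.2],[1,59,-67,-133,-0.25],[1,71,-67,-159,-0.3],[1,83,-67,-186,-0.34],[1,91,-67,-204,-0.36],[1,95,-67,-212,-0.368],[1,95,-67,-212,-0.368]]]';python3 plan.py 0.39 0.261 0.035 -88.5;  python3 - <<'E'
from plant import ctrl
import cv2,numpy as np
s=ctrl.snapshot("side")[:,:,::-1]; t=ctrl.snapshot("top")[:,:,::-1]; cv2.imwrite("pics/t9.png",t);cv2.imwrite("pics/s9.png",s)
c=np.hstack([s[110:230,160:300],t[220:340,130:270]])
cv2.imwrite("pics/c9.png",cv2.resize(cv2.convertScaleAbs(c,alpha=1.5),None,fx=2.8,fy=2.8,interpolation=cv2.INTER_CUBIC))
E
```

```text
clock: 10.3
tool_pos: [0.3907, 0.2615, 0.0904]
orientation: [-90.0, 0.0, -88.5]
force: [0.6, 0.4, -1.5]
opening: 0.0117
t 10.3 pos [0.3907 0.2615 0.0904] rpy [-8.996e+01  4.000e-02 -8.847e+01] j [ 57.9   7.  -32.9   0.  -50.1  33.6] F [ 0.6  0.4 -1.5] open 0.0117
shift x,y,z mm: [ 0.5 55.4 -0.7] turn rad 0.0005 dyaw -0.0
```

View pics/c9.png

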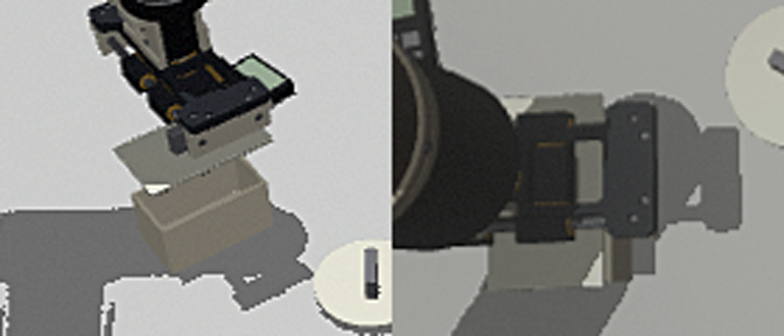

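```bash
python3 -m crank '[[[1,0.5,20,-0.7,0],[1,0.5,36,-0.7,0],[1,0.5,46,-0.7,0],[1,0.5,50,-0.7,0],[1,0.5,53,-0.7,0],[1,0.5,55,-0.7,0],[1,0.5,55,-0.7,0]]]';python3 plan.py 0.39 0.261 0.035 -88.5
```

```text
clock: 11.28
tool_pos: [0.3901, 0.2608, 0.0352]
orientation: [-90.0, 0.0, -88.5]
force: [0.0, 0.6, -0.1]
opening: 0.0118
t 11.28 pos [0.3901 0.2608 0.0352] rpy [-8.998e+01  2.000e-02 -8.849e+01] j [ 57.9  11.3 -36.7   0.  -41.9  33.6] F [ 0.   0.6 -0.1] open 0.0118
shift x,y,z mm: [-0.2  0.2 -0.1] turn rad 0.0001 dyaw -0.0
```

```bash
python3 -m crank '[[[1,0,1,0,0],[1,0,1,0,0],[-0.2,0,1,0,0],[-0.2,0,1,0,0],[-0.2,0,1,0,0],[-0.2,0,1,0,0],[-0.2,0,0,0,0],[-0.2,0,-15,0,0],[-0.2,0,-35,0,0],[-0.2,0,-65,0,0]]]';python3 - <<'E'
from plant import ctrl
import cv2,numpy as np
s=ctrl.snapshot("side")[:,:,::-1]; t=ctrl.snapshot("wrist")[:,:,::-1]; cv2.imwrite("pics/w10.png",t);cv2.imwrite("pics/s10.png",s)
c=np.hstack([cv2.resize(s[130:230,180:280],(400,400),interpolation=cv2.INTER_CUBIC),t[20:420,140:540]])
cv2.imwrite("pics/c10.png",cv2.convertScaleAbs(c,alpha=1.3))
E
python3 plan.py 0.4838 0.102 0.06 -31
```

```text
clock: 12.52
tool_pos: [0.3888, 0.259, 0.0993]
orientation: [-90.2, -0.2, -88.5]
force: [0.4, 0.0, -0.7]
opening: 0.0525
t 12.62 pos [0.3908 0.2613 0.1022] rpy [-89.88   0.13 -88.49] j [ 57.9   6.  -32.1   0.  -51.7  33.6] F [1.1 0.7 0.8] open 0.0526
shift x,y,z mm: [161.7  42.2  88.8] turn rad -1.0033 dyaw 57.5
```

View pics/c10.png

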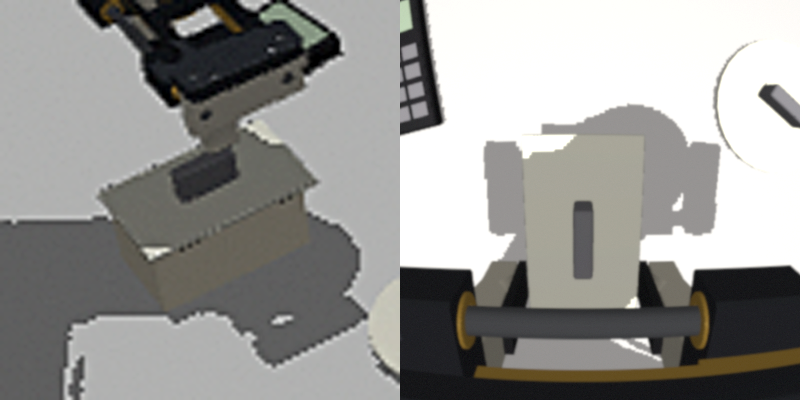

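The oblong lid is seated flat and square on its tub. Next is the large round lid.

```bash
python3 -m crank '[[[-0.2,12,0,6,-0.1],[-0.2,32,0,18,-0.22],[-0.2,52,0,28,-0.34],[-0.2,72,0,40,-0.46],[-0.2,92,0,50,-0.58],[-0.2,112,0,61,-0.7],[-0.2,132,5,72,-0.82],[-0.2,150,15,82,-0.94],[-0.2,161,25,88,-1.003],[-0.2,162,42,89,-1.003],[-0.2,162,42,89,-1.003],[-0.2,162,42,89,-1.003]]]';python3 - <<'E'
from plant import ctrl
import cv2,numpy as np
t=ctrl.snapshot("wrist")[:,:,::-1]; cv2.imwrite("pics/w11.png",t)
E
python3 plan.py 0.4838 0.102 -0.017 -31
```

```text
clock: 14.12
tool_pos: [0.483, 0.1009, 0.058]
orientation: [-90.0, 0.0, -31.0]
force: [-0.7, -0.1, 0.0]
opening: 0.0531
t 14.18 pos [0.4832 0.1011 0.0583] rpy [-9.000e+01 -1.000e-02 -3.101e+01] j [ 34.7  11.6 -32.3   0.  -46.1 114.3] F [ 0.4 -1.2  1.3] open 0.0527
shift x,y,z mm: [ 0.1 75.3  1.1] turn rad -0.0003 dyaw 0.0
```

View pics/w11.png

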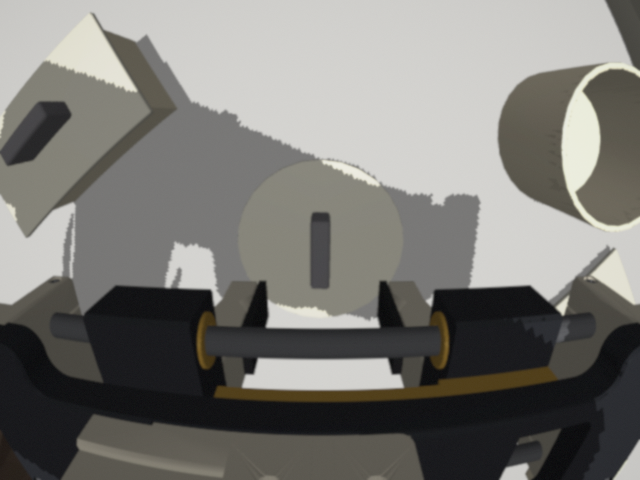

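The bar at (320,250) is centred and vertical in the view, so I'm descending.

```bash
python3 -m crank '[[[-0.2,0,25,1,0],[-0.2,0,50,1,0],[-0.2,0,65,1,0],[-0.2,0,73,1,0],[-0.2,0,75,1,0],[1,0,75,1,0],[1,0,75,1,0],[1,0,75,1,0],[1,0,75,1,0],[1,0,75,1,0],[1,0,75,1,0],[1,0,75,1,0]]]'; python3 -m crank '[[[1,0,0,0,0],[1,0,-10,0,0],[1,0,-30,0,0],[1,0,-70,0,0],[1,0,-112,0,0]]]'; python3 plan.py 0.6743 0.0803 0.095 -31
```

```text
clock: 15.68
tool_pos: [0.4837, 0.1019, -0.0169]
orientation: [-90.0, -0.0, -31.0]
force: [-2.2, -0.3, 4.1]
opening: 0.0118
clock: 16.3
tool_pos: [0.4833, 0.1016, 0.0963]
orientation: [-90.0, 0.0, -31.0]
force: [0.5, 0.5, -1.5]
opening: 0.0119
t 16.3 pos [0.4833 0.1016 0.0963] rpy [-9.004e+01  2.000e-02 -3.103e+01] j [ 34.7   8.8 -29.6   0.  -51.6 114.2] F [ 0.5  0.5 -1.5] open 0.0119
shift x,y,z mm: [174.6   1.3  80.2] turn rad -0.0006 dyaw 0.0
```

```bash
python3 -m crank '[[[1,17,0,8,0],[1,45,0,21,0],[1,75,0,34,0],[1,105,0,48,0],[1,135,0,62,0],[1,160,0,73,0],[1,172,0,79,0],[1,174.5,0,80,0],[1,174.5,0,80,0],[1,174.5,0,80,0]]]'
python3 - <<'E'
from plant import ctrl
import cv2,numpy as np
s=ctrl.snapshot("side")[:,:,::-1]; t=ctrl.snapshot("top")[:,:,::-1]
c=np.hstack([s[100:220,290:430],t[100:220,210:350]])
cv2.imwrite("pics/c12.png",cv2.resize(cv2.convertScaleAbs(c,alpha=1.5),None,fx=2.8,fy=2.8,interpolation=cv2.INTER_CUBIC))
E
python3 plan.py 0.6743 0.0803 0.055 -31
```

```text
clock: 17.55
tool_pos: [0.6738, 0.0807, 0.0953]
orientation: [-90.0, 0.0, -31.0]
force: [0.5, 0.1, -0.8]
opening: 0.0119
t 17.65 pos [0.674  0.0807 0.0954] rpy [-8.998e+01 -1.000e-02 -3.101e+01] j [ 23.2  25.   -6.2  -0.  -58.8 125.8] F [-0.3  0.4 -1.8] open 0.0117
shift x,y,z mm: [ 0.4 40.4 -0.2] turn rad -0.0001 dyaw 0.0
```

View pics/c12.png

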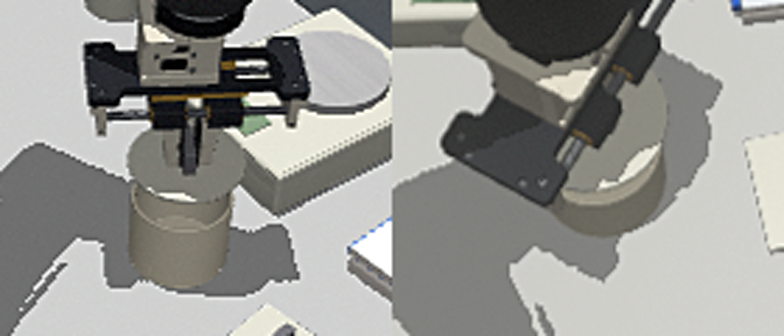

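```bash
python3 -m crank '[[[1,0.4,18,0,0],[1,0.4,30,0,0],[1,0.4,36,0,0],[1,0.4,39,0,0],[1,0.4,41,0,0],[1,0.4,41,0,0]]]'; python3 -m crank '[[[1,0,0.5,0,0],[-0.2,0,0.5,0,0],[-0.2,0,0.5,0,0],[-0.2,0,0.5,0,0],[-0.2,0,0.5,0,0],[-0.2,0,0,0,0],[-0.2,0,-15,0,0],[-0.2,0,-35,0,0],[-0.2,0,-60,0,0],[-0.2,0,-60,0,0]]]';python3 - <<'E'
from plant import ctrl
import cv2,numpy as np
s=ctrl.snapshot("side")[:,:,::-1]; t=ctrl.snapshot("wrist")[:,:,::-1]
c=np.hstack([cv2.resize(s[120:220,300:400],(400,400),interpolation=cv2.INTER_CUBIC),t[20:420,140:540]])
cv2.imwrite("pics/c13.png",cv2.convertScaleAbs(c,alpha=1.3))
E
python3 plan.py 0.660 -0.0863 0.06 -79.6
```

```text
clock: 18.4
tool_pos: [0.6749, 0.0802, 0.0551]
orientation: [-90.0, -0.0, -31.0]
force: [-2.8, -0.2, 4.1]
opening: 0.0121
clock: 19.65
tool_pos: [0.6756, 0.0808, 0.1166]
orientation: [-89.9, -0.1, -31.0]
force: [0.5, 0.2, -0.2]
opening: 0.0522
t 19.75 pos [0.6742 0.0805 0.114 ] rpy [-9.000e+01  5.000e-02 -3.104e+01] j [ 23.2  24.2  -4.9  -0.  -61.  125.8] F [ 0.4  0.3 -0.2] open 0.0526
shift x,y,z mm: [  73.9   54.  -150.2] turn rad 0.8475 dyaw -48.6
```

View pics/c13.png

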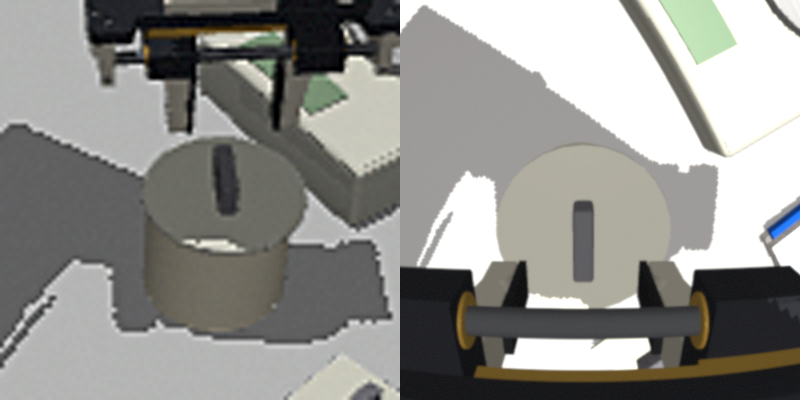

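The large round lid is seated. Next is the square lid.

```bash
python3 -m crank '[[[-0.2,5,0,-10,0.05],[-0.2,14,0,-28,0.15],[-0.2,26,0,-52,0.27],[-0.2,38,0,-77,0.4],[-0.2,50,0,-102,0.52],[-0.2,62,10,-126,0.64],[-0.2,70,25,-142,0.76],[-0.2,74,40,-150,0.84],[-0.2,74,54,-150,0.8475],[-0.2,74,54,-150,0.8475],[-0.2,74,54,-150,0.8475]]]';python3 - <<'E'
from plant import ctrl
import cv2,numpy as np
t=ctrl.snapshot("wrist")[:,:,::-1]; cv2.imwrite("pics/w14.png",t)
E
python3 plan.py 0.660 -0.0863 -0.017 -79.6
```

```text
clock: 21.12
tool_pos: [0.6612, -0.0861, 0.0602]
orientation: [-90.0, -0.0, -79.5]
force: [-0.0, 0.8, 0.7]
opening: 0.0526
t 21.18 pos [ 0.6614 -0.086   0.0605] rpy [-8.996e+01 -1.000e-02 -7.952e+01] j [  9.3  25.9  -9.9   0.  -54.2  91.2] F [0.5 0.4 0. ] open 0.0524
shift x,y,z mm: [ 0.1 77.5 -1.4] turn rad 0.0015 dyaw -0.1
```

View pics/w14.png

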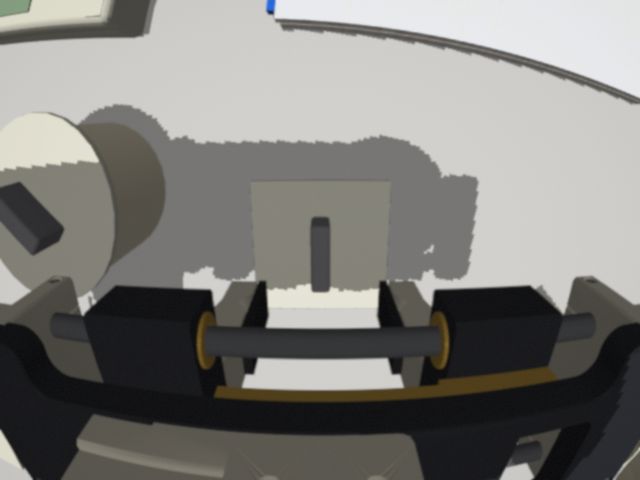

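```bash
python3 -m crank '[[[-0.2,0,25,-1,0],[-0.2,0,50,-1,0],[-0.2,0,66,-1.4,0],[-0.2,0,75,-1.4,0],[-0.2,0,77,-1.4,0],[1,0,77,-1.4,0],[1,0,77,-1.4,0],[1,0,77,-1.4,0],[1,0,77,-1.4,0],[1,0,77,-1.4,0],[1,0,77,-1.4,0],[1,0,77,-1.4,0]]]'; python3 -m crank '[[[1,0,0,0,0],[1,0,-10,0,0],[1,0,-30,0,0],[1,0,-70,0,0],[1,0,-112,0,0]]]'; python3 plan.py 0.5982 -0.2825 0.095 -122.7
```

```text
clock: 22.68
tool_pos: [0.6596, -0.0866, -0.0168]
orientation: [-90.0, -0.0, -79.6]
force: [-0.5, 1.4, 2.2]
opening: 0.0118
clock: 23.3
tool_pos: [0.6591, -0.0868, 0.0961]
orientation: [-90.1, -0.0, -79.6]
force: [0.0, -0.2, -1.2]
opening: 0.0117
t 23.3 pos [ 0.6591 -0.0868  0.0961] rpy [-90.06  -0.   -79.59] j [  9.3  23.8  -8.    0.  -58.2  91.1] F [ 0.  -0.2 -1.2] open 0.0117
shift x,y,z mm: [181.5   1.1 -95.2] turn rad 0.7524 dyaw -43.1
```

```bash
python3 -m crank '[[[1,15,0,-8,0.06],[1,38,0,-20,0.16],[1,64,0,-34,0.27],[1,90,0,-47,0.38],[1,116,0,-61,0.49],[1,142,0,-75,0.6],[1,164,0,-86,0.69],[1,178,0,-93,0.74],[1,181.5,0,-95,0.7524],[1,181.5,0,-95,0.7524],[1,181.5,0,-95,0.7524]]]'
python3 - <<'E'
from plant import ctrl
import cv2,numpy as np
s=ctrl.snapshot("side")[:,:,::-1]; t=ctrl.snapshot("top")[:,:,::-1]
c=np.hstack([s[200:320,350:490],t[120:240,390:530]])
cv2.imwrite("pics/c15.png",cv2.resize(cv2.convertScaleAbs(c,alpha=1.5),None,fx=2.8,fy=2.8,interpolation=cv2.INTER_CUBIC))
E
python3 plan.py 0.5982 -0.2825 0.050 -122.7
```

```text
clock: 24.68
tool_pos: [0.5992, -0.2817, 0.0949]
orientation: [-90.0, 0.0, -122.6]
force: [0.1, -0.6, -0.4]
opening: 0.0119
t 24.77 pos [ 0.5992 -0.2817  0.095 ] rpy [-9.0000e+01  1.0000e-02 -1.2262e+02] j [ -8.3  23.6  -8.5  -0.  -57.9  65.7] F [-0.6  0.5 -1.2] open 0.0118
shift x,y,z mm: [ 1.2 45.  -0.4] turn rad 0.0013 dyaw -0.1
```

View pics/c15.png

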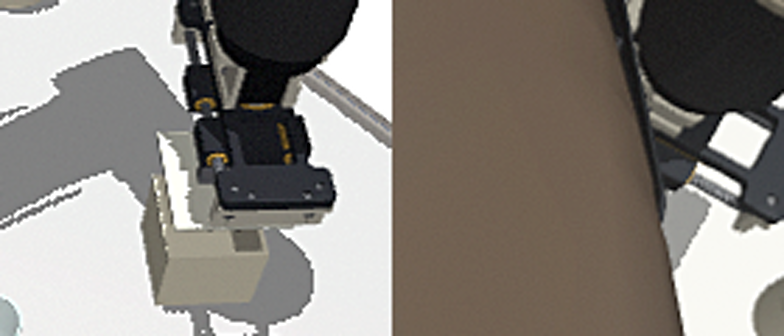

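Lid's alignment with the tub looks right (its left edge at (165,150) is parallel to the tub's), so I'm lowering it.

```bash
python3 -m crank '[[[1,1.2,20,-0.4,0],[1,1.2,34,-0.4,0],[1,1.2,40,-0.4,0],[1,1.2,43,-0.4,0],[1,1.2,45,-0.4,0],[1,1.2,45,-0.4,0]]]'; python3 -m crank '[[[1,0,1,0,0],[-0.2,0,1,0,0],[-0.2,0,1,0,0],[-0.2,0,1,0,0],[-0.2,0,1,0,0],[-0.2,0,0,0,0],[-0.2,0,-15,0,0],[-0.2,0,-35,0,0],[-0.2,0,-60,0,0],[-0.2,0,-60,0,0]]]';python3 - <<'E'
from plant import ctrl
import cv2,numpy as np
s=ctrl.snapshot("side")[:,:,::-1]; t=ctrl.snapshot("wrist")[:,:,::-1]
c=np.hstack([cv2.resize(s[230:330,370:470],(400,400),interpolation=cv2.INTER_CUBIC),t[20:420,140:540]])
cv2.imwrite("pics/c16.png",cv2.convertScaleAbs(c,alpha=1.3))
E
python3 plan.py 0.473 -0.1077 0.07 -131.7
```

```text
clock: 25.52
tool_pos: [0.5982, -0.2832, 0.0504]
orientation: [-90.0, 0.0, -122.7]
force: [0.4, 0.6, -0.4]
opening: 0.0116
clock: 26.78
tool_pos: [0.5993, -0.2837, 0.1131]
orientation: [-89.8, 0.1, -122.7]
force: [0.5, -0.7, -0.1]
opening: 0.0525
t 26.88 pos [ 0.5978 -0.2831  0.1104] rpy [-8.9980e+01  2.0000e-02 -1.2271e+02] j [ -8.5  22.8  -7.6  -0.  -59.6  65.8] F [-0.3  0.2  0.5] open 0.0527
shift x,y,z mm: [ -80.2   40.4 -199.8] turn rad 0.1569 dyaw -9.0
```

View pics/c16.png

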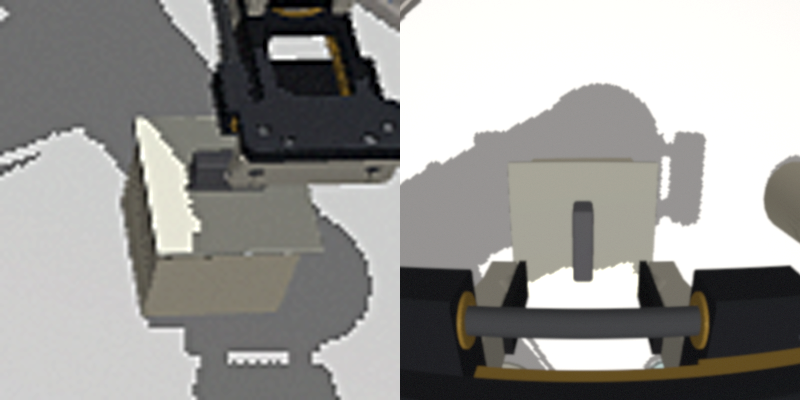

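The square lid looks seated. Next is the small white round lid at (374,250). The other two candidates at (359,314) and (419,333) are red, and crop cB confirmed this one is white.

```bash
python3 -m crank '[[[-0.2,-5,0,-12,0.01],[-0.2,-14,0,-34,0.03],[-0.2,-25,0,-62,0.05],[-0.2,-36,0,-90,0.07],[-0.2,-47,0,-118,0.09],[-0.2,-59,5,-148,0.12],[-0.2,-70,15,-174,0.14],[-0.2,-78,28,-194,0.157],[-0.2,-80,40,-200,0.157],[-0.2,-80,40,-200,0.157],[-0.2,-80,40,-200,0.157]]]';python3 - <<'E'
from plant import ctrl
import cv2,numpy as np
t=ctrl.snapshot("wrist")[:,:,::-1]; cv2.imwrite("pics/w17.png",t)
E
python3 plan.py 0.473 -0.1077 -0.017 -131.7
```

```text
clock: 28.25
tool_pos: [0.4733, -0.1081, 0.0701]
orientation: [-90.0, -0.0, -131.7]
force: [-0.6, -0.2, 0.2]
opening: 0.0528
t 28.3 pos [ 0.4734 -0.1081  0.0702] rpy [-8.9980e+01  1.0000e-02 -1.3171e+02] j [ 10.4   9.9 -32.5   0.  -47.6  37.9] F [-0.1 -0.4 -0.2] open 0.0527
shift x,y,z mm: [-0.1 87.2 -0.6] turn rad -0.0002 dyaw 0.0
```

View pics/w17.png

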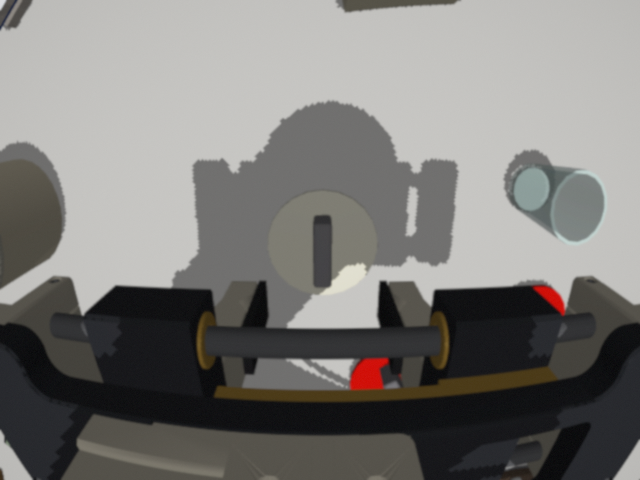

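```bash
python3 -m crank '[[[-0.2,0,25,-0.5,0],[-0.2,0,55,-0.5,0],[-0.2,0,75,-0.5,0],[-0.2,0,85,-0.5,0],[-0.2,0,87,-0.5,0],[1,0,87,-0.5,0],[1,0,87,-0.5,0],[1,0,87,-0.5,0],[1,0,87,-0.5,0],[1,0,87,-0.5,0],[1,0,87,-0.5,0],[1,0,87,-0.5,0]]]'; python3 -m crank '[[[1,0,0,0,0],[1,0,-10,0,0],[1,0,-30,0,0],[1,0,-70,0,0],[1,0,-110,0,0],[1,0,-132,0,0]]]'; python3 plan.py 0.501 -0.4533 0.115 -131.7
```

```text
clock: 29.8
tool_pos: [0.4726, -0.1074, -0.0169]
orientation: [-90.0, 0.0, -131.7]
force: [-0.2, 0.9, 4.0]
opening: 0.0117
clock: 30.55
tool_pos: [0.473, -0.1075, 0.1175]
orientation: [-89.9, 0.1, -131.7]
force: [-1.5, 0.4, -0.6]
opening: 0.0118
t 30.55 pos [ 0.473  -0.1075  0.1175] rpy [-8.9900e+01  1.1000e-01 -1.3169e+02] j [ 10.5   6.5 -29.2   0.  -54.2  37.8] F [-1.5  0.4 -0.6] open 0.0118
shift x,y,z mm: [239.7   2.5 250.9] turn rad 0.0002 dyaw -0.0
```

```bash
python3 -m crank '[[[1,10,0,10,0],[1,32,0,33,0],[1,62,0,65,0],[1,92,0,96,0],[1,122,0,128,0],[1,152,0,159,0],[1,182,0,190,0],[1,210,0,220,0],[1,230,0,241,0],[1,239.5,0,251,0],[1,239.5,0,251,0],[1,239.5,0,251,0]]]'
python3 - <<'E'
from plant import ctrl
import cv2,numpy as np
s=ctrl.snapshot("side")[:,:,::-1]; t=ctrl.snapshot("wrist")[:,:,::-1]
c=np.hstack([cv2.resize(s[280:420,370:510],(400,400),interpolation=cv2.INTER_CUBIC),t[20:420,140:540]])
cv2.imwrite("pics/c18.png",cv2.convertScaleAbs(c,alpha=1.3))
E
python3 plan.py 0.501 -0.4533 0.045 -131.7
```

```text
clock: 32.05
tool_pos: [0.5002, -0.4525, 0.1145]
orientation: [-90.1, 0.0, -131.7]
force: [0.6, -0.2, -0.2]
opening: 0.012
t 32.15 pos [ 0.5006 -0.4524  0.1151] rpy [-9.0010e+01  1.0000e-02 -1.3164e+02] j [-25.6  23.7  -5.4  -0.  -60.9  74. ] F [ 0.5 -0.7 -1.3] open 0.0115
shift x,y,z mm: [ 0.4 70.1  0.9] turn rad 0.001 dyaw -0.1
```

View pics/c18.png

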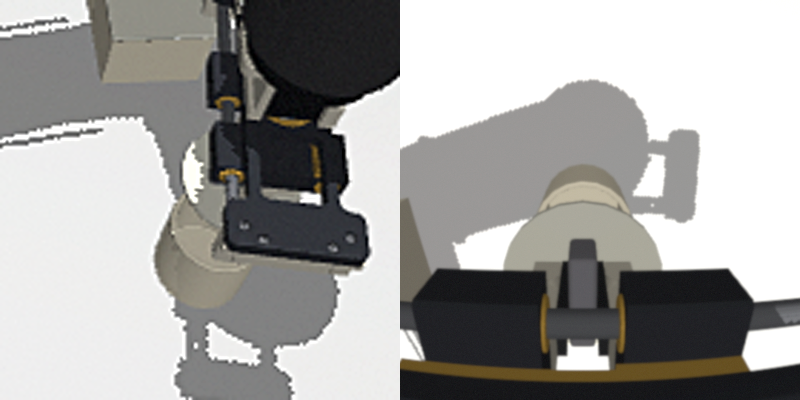

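```bash
python3 -m crank '[[[1,0.4,20,0.9,0],[1,0.4,42,0.9,0],[1,0.4,58,0.9,0],[1,0.4,65,0.9,0],[1,0.4,68,0.9,0],[1,0.4,70,0.9,0],[1,0.4,70,0.9,0]]]'; python3 -m crank '[[[1,0,1,0,0],[-0.2,0,1,0,0],[-0.2,0,1,0,0],[-0.2,0,1,0,0],[-0.2,0,1,0,0],[-0.2,0,0,0,0],[-0.2,0,-15,0,0],[-0.2,0,-35,0,0],[-0.2,0,-65,0,0],[-0.2,0,-110,0,0]]]'
```

```text
clock: 33.02
tool_pos: [0.5011, -0.4543, 0.0454]
orientation: [-90.0, 0.0, -131.7]
force: [-0.0, 0.5, -1.0]
opening: 0.012
clock: 34.28
tool_pos: [0.5001, -0.4536, 0.1553]
orientation: [-90.2, -0.0, -131.7]
force: [0.5, -0.5, -0.4]
opening: 0.0528
```

```bash
python3 plan.py 0.32 -0.54 0.25 -131.7
```

```text
t 34.27 pos [ 0.5001 -0.4536  0.1553] rpy [-9.015e+01 -3.000e-02 -1.317e+02] j [-25.7  22.1  -2.4  -0.  -65.7  74. ] F [ 0.5 -0.5 -0.4] open 0.0528
shift x,y,z mm: [184.3 -94.7 -76.9] turn rad -0.0 dyaw 0.0
```

```bash
python3 -m crank '[[[-0.2,0,-40,0,0],[-0.2,15,-80,-6,0],[-0.2,45,-94,-19,0],[-0.2,80,-94,-33,0],[-0.2,115,-94,-48,0],[-0.2,150,-94,-62,0],[-0.2,175,-94,-73,0],[-0.2,184,-94,-77,0],[-0.2,184,-94,-77,0]]]'
cat > chk.py <<'E'
from h import *
import json
P=json.load(open("poses.json"))
im={n:ctrl.snapshot(n)[:,:,::-1].copy() for n in("top","side")}
for n in im: cv2.imwrite(f"pics/{n}f.png",im[n])
for n in im:
    b=cv2.resize(cv2.convertScaleAbs(im[n],alpha=1.4),None,fx=2,fy=2)
    for nm,x in P.items():
        k,a,bb,z0,z1=M[nm]
        if nm[0]=='l':
            t="tub"+nm[3:]; x=P[t]; dz=M[t][4]-.008; L=[(ring(k,a,bb),.013+dz)]
        else: L=[(ring(k,a,bb),0)]+([(ring(k,a,bb),z1)] if nm[0]!='t' else [])
        for r,z in L:
            p=proj(n,pts(x[:2],x[2],r,z,z)[:len(r)]); cv2.polylines(b,[np.round(p*2+.5).astype(np.int32)],True,(0,0,255),1)
    b=b[200:760,190:1190] if n=="top" else b[220:800,380:980]
    cv2.imwrite(f"pics/fin_{n}.png",cv2.resize(b,(800,448)) if n=="top" else b)
E
python3 chk.py
```

```text
clock: 35.4
tool_pos: [0.3207, -0.5404, 0.2495]
orientation: [-90.0, 0.0, -131.7]
force: [0.1, 0.7, 0.0]
opening: 0.0522
```

View pics/fin_top.png

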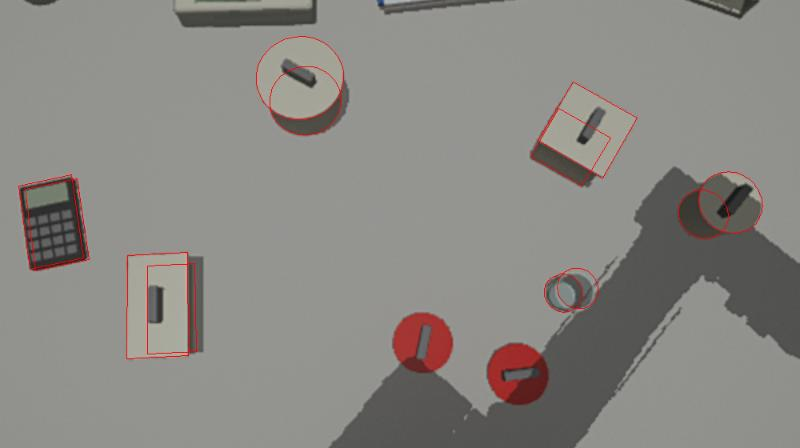

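View pics/fin_side.png

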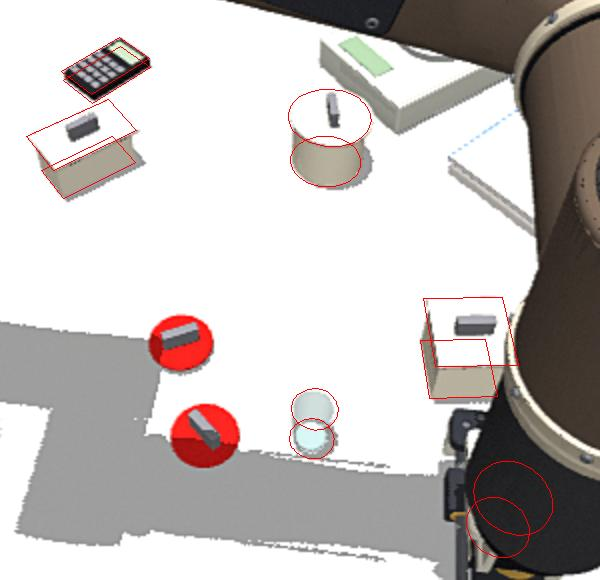

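Both views match the outlines predicted for seated lids, and the beaker and calculator haven't moved. The arm hides the small tub in the side view, so I'm moving it aside to check that one.

```bash
python3 plan.py 0.45 0.0 0.30 -131.7; python3 plan.py 0.5 0.2 0.30 -131.7
```

```text
t 35.5 pos [ 0.3216 -0.54    0.2491] rpy [-8.9990e+01  1.0000e-02 -1.3168e+02] j [-41.5  14.6  -0.8  -0.  -74.6  89.8] F [ 0.6  0.  -0.3] open 0.0528
shift x,y,z mm: [-488.7  -50.9 -263.2] turn rad 0.0004 dyaw -0.0
t 35.5 pos [ 0.3216 -0.54    0.2491] rpy [-8.9990e+01  1.0000e-02 -1.3168e+02] j [-41.5  14.6  -0.8  -0.  -74.6  89.8] F [ 0.6  0.  -0.3] open 0.0528
shift x,y,z mm: [-671.4  -50.9 -358.9] turn rad 0.0004 dyaw -0.0
```

```bash
python3 -m crank '[[[-0.2,-20,-30,-11,0],[-0.2,-60,-50,-32,0],[-0.2,-105,-50,-57,0],[-0.2,-150,-50,-81,0],[-0.2,-195,-50,-105,0],[-0.2,-240,-50,-129,0],[-0.2,-290,-50,-156,0],[-0.2,-340,-50,-183,0],[-0.2,-390,-50,-210,0],[-0.2,-440,-50,-237,0],[-0.2,-475,-50,-256,0],[-0.2,-488,-50,-263,0]]]'; python3 chk.py
python3 - <<'E'
import cv2
a=cv2.imread("pics/sidef.png"); 
cv2.imwrite("pics/c20.png",cv2.resize(cv2.convertScaleAbs(a[240:400,370:490],alpha=1.1),None,fx=3.6,fy=3.6,interpolation=cv2.INTER_CUBIC))
E
```

```text
clock: 37.0
tool_pos: [0.4496, 0.0018, 0.299]
orientation: [-90.0, 0.0, -131.5]
force: [-0.1, -1.5, 0.0]
opening: 0.0527
```

View pics/fin_side.png

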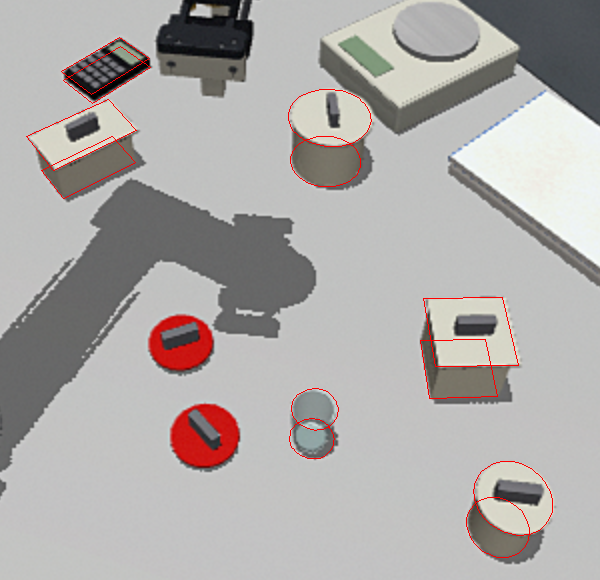

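View pics/c20.png

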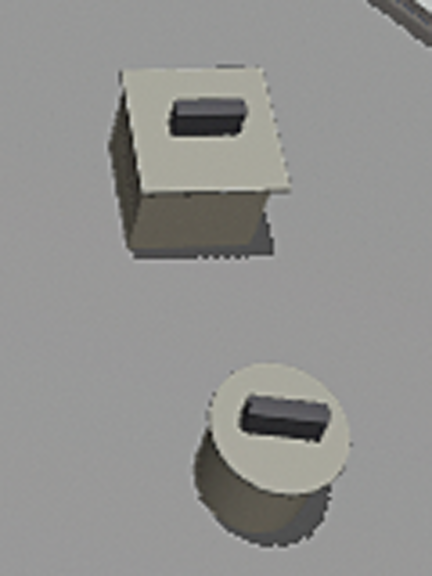

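All four lids match their seated outlines, and the beaker, calculator and red lids are where they started. Handing in.

```bash
python3 -m crank '[[[-0.2,0,0,0,0],[-0.2,0,0,0,0]]]'; python3 -c "
from plant import ctrl; print(ctrl.close_job())"
```

```text
clock: 37.35
tool_pos: [0.4491, -0.0018, 0.299]
orientation: [-90.0, -0.0, -131.8]
force: [0.2, 0.3, 0.3]
opening: 0.0525
the job is handed in; nothing more can be done
None
```

I closed all four tubs with their matching white lids: oblong, large round, square and small round. I handed the job in at about 37 s, and no verdict came back. The two red look-alikes, the beaker and the calculator were left alone.

**Last checks:** In the final top and side pictures, each lid plate lies on the outline I calculated for a fully seated lid. The oblong and square lids line up with the sides of their tubs. The tubs, beaker and calculator are on their original outlines. I saw no wrist force above a few newtons in the readings.

**What failed or disagreed:**
- **First grasp:** The jaws closed fully without catching the bar. The pictures showed the real fingertips about 35 mm above the reported TCP. I opened, went lower in small steps, and used that correction for every later pick and placing.
- **Cameras:** The top and side positions differed by 2–5 mm, so I mostly used the two-camera fit, which is within the 8 mm play of the plugs.

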